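# Screw the cap onto an open coin tube

## Task

One of the three coin tubes in the filling block is still open: fetch the loose blue screw cap and close it. Set the cap level on the thread and turn it backwards (counter-clockwise from above) under a light push until you feel it drop into the thread start, then screw it in clockwise until it is fully home and snug. Do not force the thread or overtighten it, and leave the other things on the desk where they are.

Things in the scene. Friction and masses are not known exactly. Their poses are not given: they have to be found in the camera images.
- cap: loose blue ribbed screw cap, open side down on the desk: 55 mm across, 22 mm high, about 30 g. Origin at the centre of its lower edge, z up through its top. Inside, out of sight, are 3 equal thread lugs 120 degrees apart, 20 degrees wide, 1 to 3.4 mm above the lower edge; the flat inner roof is 18.5 mm above the lower edge.
- tube: the open coin tube: clear plastic, 44 mm across, gold coins showing, no cap, held fast in one of the block's three wells (which one changes): it neither turns nor moves. Origin on its axis at the block's top face, z up; its yaw is arbitrary and its 3 thread starts are not marked. Right-hand thread, 17.4 mm per full turn; ridges 48 mm across and 2.4 mm high on a 41 mm neck.
- mouth (a point): centre of the open tube's rim (bevelled), 58 mm above the tube's origin, z up. The topmost ridges begin 4 mm below it. Set on the neck, the cap rests on the ridges with its origin 4.6 to 10 mm below the mouth, by chance of the angle. Turned counter-clockwise it climbs 0.48 mm per 10 degrees to 4.7 mm below the mouth, then drops some 5.3 mm, once in every 120 degrees: the thread start.
- neck_foot (a point): centre of the shoulder under the threaded neck, 24 mm below the mouth, z up. From the thread start 180 degrees clockwise bring the cap's roof onto the rim (cap's origin 18.5 mm below the mouth), 20 more take up play; then each 3 degrees add 20 to 30 N between cap and tube: snug is a moment 0.05 to 0.1 N m above free turning, 20 to 50 N. It stays tight. A push of 3 to 8 N down is enough throughout.
- block_top (a point): centre of the top face of the fixed grey filling block, 30 mm above the desk; the block is 100 mm (its x) by 330 mm (its y). Its three wells are 105 mm apart along its y, the middle one at this point. The other two hold closed tubes of the same make, blue caps 54 mm across, tops 58.5 mm above the block.
- bars_a: stack of 14 thin gold bars with a red band, 41 x 25 mm, 25 mm high, loose on the desk; origin under its centre
- bars_b: stack of 9 thin gold bars with a yellow band, 41 x 25 mm, 16 mm high, loose; origin under its centre
- small_tube: small closed coin tube with a red cap, 38 mm across, 59 mm high, standing loose; origin under its centre
- calculator: black pocket calculator, 100 x 150 mm, 15 mm high, loose; origin under its centre
- scissors: scissors with one yellow and one red handle ring, about 180 mm long, lying loose; origin under the pivot
- pen: blue pen, 135 mm long, lying loose; origin under its centre
- earbuds: white earbud case, 46 x 62 mm, 24 mm high, loose; origin under its centre
- loupe: folding loupe, dark steel and black, 60 mm long, 14 mm high, loose; origin under its steel cover
There are look-alikes about, which are no part of the job. Of the things shaped like the cap, the blue one is meant.

How it is judged:
By the outcome, as a careful person would: the job done as asked, in the order asked, and still so for the second after the job is handed in, with the robot touching nothing.
It also fails if it takes over 69 s, if anything falls off the work surface, if the arm or the gripper's body presses on something with over 40 N, if the wrist force passes 120 N, or if a joint passes its speed limit or range.

## Robot

A 6-joint arm with a two-finger parallel gripper is mounted at the origin on the work surface. World frame = base frame: x ahead of the robot, y to its left, z up, the work surface at z = 0. Lengths are in m, angles in degrees, forces in N, time in s.
With the tool pointing down it reaches from about 0.375 to 0.9 m from the base axis. Payload 3.1 kg.
Tool frame: the origin (TCP) lies on the centre line of the jaws, within the pads' length; the fingertips stand 17 mm ahead of it and the grasp point (between the pads) lies 2 mm behind it; z points along the fingers, y is the line along which they close (so a half turn about z gives the same grasp; the last joint's range is limited). The gripper opens to 87 mm and grips with 3 to 60 N. Pads are 19 mm wide; open, the fingers measure 117 mm over their backs; the gripper's body (75 mm by 190 mm) begins 51 mm behind the grasp point.
Start: joints at [-81.904, 30.224, 82.088, -0, 67.689, -10.227], TCP at [0.197, -0.593, 0.203] pointing down, gripper open.
Joint ranges: [-176.69, 176.69], [-43.24, 126.21], [12.49, 139.97], [-82, 262], [0, 151.66], [-163.58, 163.58]. Speed limits (degrees/s): [159.86, 159.86, 180, 180, 180, 180].

## Interface

Orientations are given as a 3x3 rotation matrix whose columns are the frame's x, y, z axes.
In Python, from rig import bot, imaging, finder gives the robot as it stands. The module is installed in compiled form; this text tells all that it offers.
- The arm moves only by the tool play_rows, never from a script. Its argument "motion" is a list that holds one entry, the list of rows, each a list of 6 numbers: the shift along the tool's x, y, z in parts of the range, where 1.0 means 0.6 m, then the turn, a rotation vector about the tool's x, y, z in fractions of the full range, 1 being 120 degrees. In form: [[[dx, dy, dz, wx, wy, wz], ...]]. A call has 1 to 8 rows; each row is the pose to reach, as a shift and turn from the pose commanded when the call began, along the tool's axes at that moment; what a row does not reach only later rows make up. A row lasts 1/12 s, in which the tool goes at most 41.7 mm and 7.16 degrees, less where a joint would pass 70% of its speed; a pose out of reach is approached as far as the arm can. Shift and turn numbers lie between -1 and 1, and a call with a number outside is refused. A call with a gripper value outside its range is refused whole. "fingers" is the finger opening in m, from 0 to 0.087, set as the call begins (left out, the last holds). The fingers move at their own pace and stop on an object; the grip force is fixed at half the most. Time passes only in rows, so rows that repeat a pose let the fingers close. It gives the time, the measured TCP pose, the force, the opening and the grip force at its end, in the units of the state.
- bot.read_state(): the state, without advancing time (a new reading comes with each control period).
- imaging.capture(name): name is "scene" or "top"; returns a dict with "frame" (480x640x3 uint8, red, green, blue), "camera_matrix" (3x3 intrinsics, pixels), "R" (3x3) and "t" (3): a world point X has camera coordinates R X + t. Camera axes: x right, y down, z forward; pixel columns grow to the right and rows downward; lengths in m; the calibration is good to about 2 mm. A picture is of the moment at which its call begins. There is no depth.
- bot.hand_in(): hands the job in; it is judged then, once.
Trained networks look in the newest picture that a camera, given by its name, has taken for a name from the list of things; names that differ only in an ending like _2 or _b are one class to them, and where a whole thing is asked for, a point or a joint stands for the part that bears it (a point fixed in the world has none). Each returns a list of dicts, best first, with "confidence" (0 to 1); they miss things now and then, are a little off and sometimes report something else, mostly with a low value. They report only what shows in the picture. A call takes as long as a camera call. They do not tell look-alikes from the thing itself.
- finder.recognise(camera, name): "at" ([x, y, z] in m, in world coordinates, good to about 4 mm: the middle of the surface that is visible of it).
- finder.outline_of(camera, name): "pixels" (480x640 bool, what is visible of it).
The state is a dict: "time_s": time; "joint_positions": joint angles; "qvel": joint speeds; "tau": joint torques, N m; "position": TCP position; "tcp_rot": TCP orientation; "force": force on the tool from outside, world axes, zero at the start; "moment": the same for the moment, N m; "opening": opening from 0.0 (shut) to 1.0 (fully open); "grasp_force": force on a finger pad.
Only numpy, scipy, OpenCV 4.12 (cv2) and the standard library are available. Lean on these libraries where they do the work, as an engineer would, in place of code of your own. Each camera call takes 0.05 s, during which the arm holds its last target. There are 200 camera calls.

## Working session

There is one attempt and no reset: what is moved stays moved. The work goes in short steps, Python scripts to look and compute and a tool call to move; the robot and the scene stay as the last step left them, time stands still between calls to the robot, and variables do not carry over. Pictures are saved under pics/ and viewed, at most 10 in all, crops included, and the job is handed in when it is done.

Besides the shell and the picture viewer there is one more tool, called after "Request:" as name(argument=value, ...), one argument or row to a line, values as JSON. play_rows: Moves the arm, as the interface text tells. Its arguments: {"type":"object","properties":{"motion":{"type":"array"},"fingers":{"type":"number"}},"required":["motion"]}

```bash
mkdir -p pics; python3 - <<'E'
from rig import bot, imaging, finder
import cv2, numpy as np
for c in("scene","top"):
    d=imaging.capture(c); cv2.imwrite(f"pics/{c}0.png",d["frame"][:,:,::-1])
    K,R,t=d["camera_matrix"],d["R"],d["t"]
    print(c,"cam pos",np.round(-R.T@t,3))
    for n in("cap","tube","block_top","small_tube"):
        for r in finder.recognise(c,n):
            p=np.array(r["at"]);q=K@(R@p+t);print(n,round(r["confidence"],2),p.round(4),(q[:2]/q[2]).round())
s=bot.read_state();print({k:np.round(v,3).tolist() for k,v in s.items()})
E
```

```text
scene cam pos [ 1.083 -0.7    1.056]
cap 0.87 [ 0.4821 -0.2133  0.0248] [263. 257.]
cap 0.65 [ 0.3882 -0.2364  0.0274] [233. 244.]
cap 0.58 [ 0.58   -0.2139  0.0219] [289. 276.]
tube 0.81 [0.5419 0.1871 0.0784] [366. 174.]
block_top 0.69 [0.5793 0.0496 0.0311] [348. 217.]
small_tube 0.73 [0.8025 0.0056 0.0487] [405. 262.]
top cam pos [ 0.455 -0.107  1.063]
cap 0.78 [ 0.3764 -0.2349  0.0245] [386. 335.]
cap 0.64 [ 0.5769 -0.204   0.0201] [369. 243.]
cap 0.59 [ 0.475  -0.2083  0.0218] [372. 289.]
cap 0.4 [ 0.5791 -0.4655  0.0102] [485. 241.]
tube 0.66 [0.5344 0.1889 0.0844] [185. 262.]
block_top 0.68 [0.4059 0.2779 0.026 ] [150. 323.]
block_top 0.58 [0.5514 0.081  0.0273] [241. 256.]
small_tube 0.7 [0.7888 0.0202 0.0632] [267. 147.]
{'time_s': 0.5, 'joint_positions': [-81.905, 30.227, 82.093, -0.002, 67.692, -10.228], 'qvel': [-0.065, -0.05, -0.153, -0.04, -0.009, -0.017], 'tau': [-0.001, -43.96, -17.679, 0.063, 0.051, -0.0], 'position': [0.196, -0.593, 0.203], 'tcp_rot': [[0.949, 0.314, -0.0], [0.314, -0.949, 0.0], [-0.0, -0.0, -1.0]], 'force': [0.609, -0.989, 0.431], 'moment': [0.047, 0.034, 0.01], 'grasp_force': 0.0, 'opening': 1.001}
```

View pics/scene0.png

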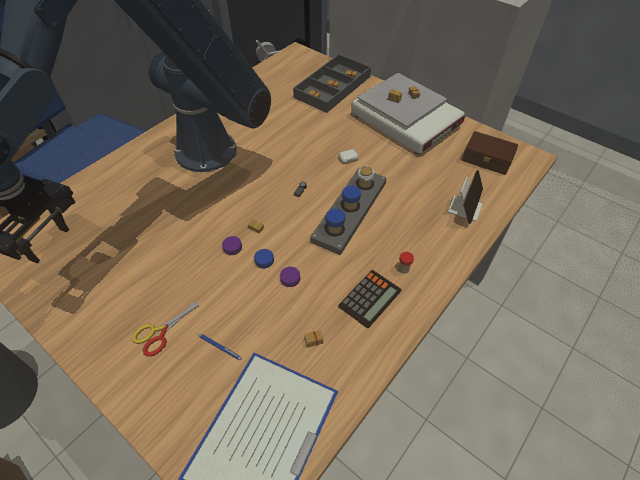

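View pics/top0.png

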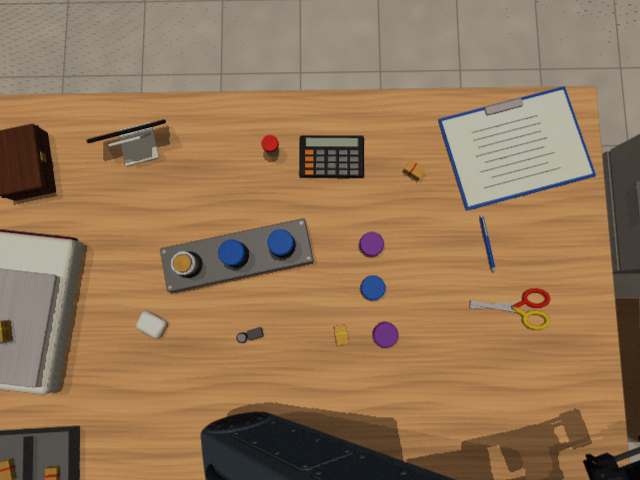

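The three cap-shaped loose things are purple at (386,335), purple at (372,244) and blue at (372,289) in the top picture. Only the last one is blue, so it is the one meant. The open tube is the left one, at (185,263). The other two wells carry blue caps.

```bash
cat >fit.py <<'E'
import numpy as np, cv2
from scipy.optimize import least_squares
th=np.linspace(0,2*np.pi,60)
def proj(d,P):
    q=(d["camera_matrix"]@(d["R"]@P.T+d["t"][:,None])); return (q[:2]/q[2]).T
def hullmask(d,xy,r,z0,z1):
    P=np.concatenate([np.c_[xy[0]+r*np.cos(th),xy[1]+r*np.sin(th),0*th+z] for z in(z0,z1)])
    return cv2.convexHull(proj(d,P).astype(np.float32))
def cen(h):
    m=cv2.moments(h); return np.array([m["m10"]/m["m00"],m["m01"]/m["m00"]]),m["m00"]
def comp(mask,px):
    n,l,s,c=cv2.connectedComponentsWithStats(mask.astype(np.uint8))
    i=1+np.argmin(np.hypot(*(c[1:]-px).T)+1e3*(s[1:,4]<60)); return c[i],s[i,4],l==i
def blue(f):
    h=cv2.cvtColor(f,cv2.COLOR_RGB2HSV); return (h[...,0]>103)&(h[...,0]<124)&(h[...,1]>130)&(h[...,2]>35)
def fit(ds,cs,x0,r,z0,z1):
    f=lambda x:np.concatenate([cen(hullmask(d,x,r,z0,z1))[0]-c for d,c in zip(ds,cs)])
    s=least_squares(f,x0); return s.x,s.fun,[cen(hullmask(d,s.x,r,z0,z1))[1] for d in ds]
E
python3 - <<'E'
from rig import imaging,finder
from fit import *
ds=[imaging.capture("top"),imaging.capture("scene")]
B=[blue(d["frame"]) for d in ds]
def do(n,px,x0,r,z0,z1,M=B):
    cs=[comp(m,p) for m,p in zip(M,px)]
    for k in([0],[1],[0,1]):
        x,f,a=fit([ds[i] for i in k],[cs[i][0] for i in k],x0,r,z0,z1)
        print(n,k,x.round(4),"res",f.round(2),"area",np.round(a),[cs[i][1] for i in k])
    return x
do("cap",[(372,289),(263,258)],(.475,-.21),.0275,0,.022)
a=do("mid",[(233,253),(351,193)],(.55,.08),.027,.0665,.0885)
b=do("near",[(281,243),(335,217)],(.58,-.03),.027,.0665,.0885)
u=(a-b)/np.linalg.norm(a-b);print("spacing",np.linalg.norm(a-b),"extrap",a+.105*u,"yaw",np.degrees(np.arctan2(u[1],u[0])))
T=[finder.outline_of(c,"tube")[0]["pixels"] for c in("top","scene")]
do("tube",[(185,263),(366,174)],(.53,.19),.022,.030,.088,T)
im=[]
for d,p in((ds[0],(372,289)),(ds[0],(185,263)),(ds[1],(264,258)),(ds[1],(366,176))):
    c=d["frame"][p[1]-36:p[1]+36,p[0]-48:p[0]+48,::-1];im.append(cv2.resize(c,(384,288),interpolation=cv2.INTER_CUBIC))
cv2.imwrite("pics/crop1.png",np.vstack([np.hstack(im[:2]),np.hstack(im[2:])]))
E
```

```text
cap [0] [ 0.4785 -0.2094] res [ 0. -0.] area [509.] [np.int32(449)]
cap [1] [ 0.4749 -0.2045] res [ 0. -0.] area [334.] [np.int32(203)]
cap [0, 1] [ 0.4777 -0.2076] res [-0.78  0.38 -0.05  1.19] area [508. 335.] [np.int32(449), np.int32(203)]
mid [0] [0.5542 0.092 ] res [ 0. -0.] area [570.] [np.int32(554)]
mid [1] [0.5504 0.1   ] res [0. 0.] area [284.] [np.int32(173)]
mid [0, 1] [0.5532 0.0935] res [-0.75  0.47 -0.56  1.64] area [571. 286.] [np.int32(554), np.int32(173)]
near [0] [ 0.5742 -0.0111] res [ 0. -0.] area [549.] [np.int32(541)]
near [1] [ 0.5713 -0.0035] res [-0. -0.] area [313.] [np.int32(199)]
near [0, 1] [ 0.5738 -0.0093] res [-0.84  0.2  -0.57  1.62] area [550. 315.] [np.int32(541), np.int32(199)]
spacing 0.10491315240230448 extrap [0.53264147 0.1965103 ] yaw 101.30005604223788
tube [0] [0.5351 0.1955] res [-0. -0.] area [501.] [np.int32(507)]
tube [1] [0.5352 0.1945] res [ 0. -0.] area [306.] [np.int32(267)]
tube [0, 1] [0.535  0.1952] res [ 0.17  0.04  0.07 -0.15] area [501. 306.] [np.int32(507), np.int32(267)]
```

View pics/crop1.png

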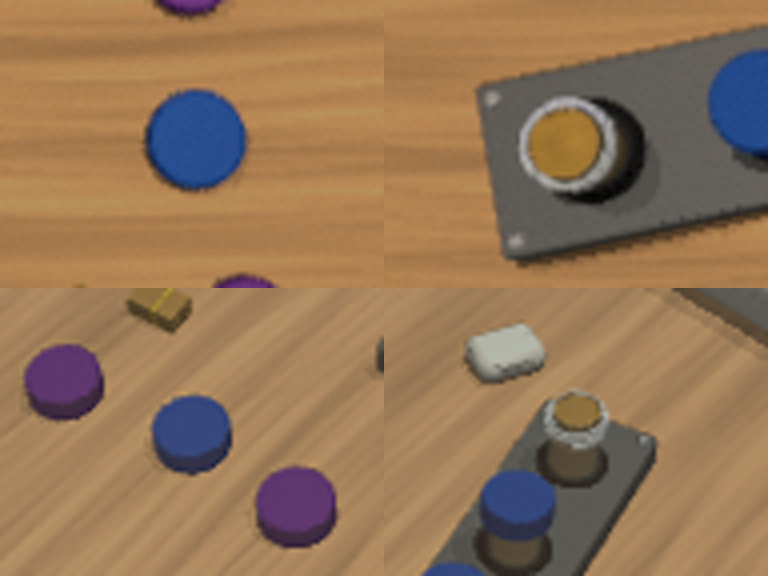

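The enlarged crops show one blue cap, at (372,289) in the top picture, between two purple ones, so that is the target. The open tube shows gold coins at (185,263). My blue mask loses the caps' dark sides, so I'll refit using the top faces and a lower brightness threshold.

```bash
python3 - <<'E'
from rig import imaging,finder
from fit import *
ds=[imaging.capture("top"),imaging.capture("scene")]
def bl(f,v):
    h=cv2.cvtColor(f,cv2.COLOR_RGB2HSV); return (h[...,0]>100)&(h[...,0]<128)&(h[...,1]>100)&(h[...,2]>v)
O=[("cap",[(372,289),(263,258)],(.475,-.21),.0275,0,.022),("mid",[(233,253),(351,193)],(.55,.08),.027,.0665,.0885),("near",[(281,243),(335,217)],(.58,-.03),.027,.0665,.0885)]
for n,px,x0,r,z0,z1 in O:
  for lab,v,za in(("full",20,z0),("face",(100,100),z1)):
    for k in(0,1):
        vv=v if lab=="full" else 100
        c,a,_=comp(bl(ds[k]["frame"],vv),px[k])
        x,f,A=fit([ds[k]],[c],x0,r,za,z1)
        print(n,lab,("top","scene")[k],x.round(4),"area",np.round(A),a)
E
```

```text
cap full top [ 0.4786 -0.2093] area [509.] 456
cap full scene [ 0.4754 -0.2046] area [334.] 225
cap face top [ 0.4788 -0.2093] area [493.] 439
cap face scene [ 0.481  -0.2091] area [246.] 215
mid full top [0.554  0.0917] area [570.] 581
mid full scene [0.5513 0.0996] area [285.] 195
mid face top [0.5548 0.0924] area [521.] 499
mid face scene [0.5564 0.0917] area [192.] 180
near full top [ 0.5741 -0.0112] area [549.] 561
near full scene [ 0.5715 -0.0044] area [313.] 220
near face top [ 0.5751 -0.0108] area [519.] 497
near face scene [ 0.5766 -0.0109] area [219.] 205
```

Careful with the scale: shifts go in shares of 0.6 m and turns go in shares of 120 degrees. That gives: 0.39 m / 0.6 = 0.65, -0.275 m / 0.6 = -0.4583, -76 degrees / 120 = -0.6333.

Request:
play_rows(
  motion=[
    [[0.65,-0.4583,0.05,0,0,-0.6333],[0.65,-0.4583,0.05,0,0,-0.6333],[0.65,-0.4583,0.05,0,0,-0.6333],[0.65,-0.4583,0.05,0,0,-0.6333],[0.65,-0.4583,0.05,0,0,-0.6333],[0.65,-0.4583,0.05,0,0,-0.6333],[0.65,-0.4583,0.05,0,0,-0.6333],[0.65,-0.4583,0.05,0,0,-0.6333]],
  ],
  fingers=0.078,
)

```text
time_s: 1.47
position: [0.3953, -0.3243, 0.1819]
tcp_rot: [[0.243, 0.97, 0.001], [0.97, -0.243, -0.001], [-0.0, 0.001, -1.0]]
force: [-0.5, -0.8, -0.1]
opening: 0.897
grasp_force: 0.0
```

```bash
cat >go.py <<'E'
import sys,numpy as np
from scipy.spatial.transform import Rotation as Ro
from rig import bot
def st():
    s=bot.read_state();R=np.array(s["tcp_rot"]);p=np.array(s["position"])
    print("t",round(s["time_s"],2),"p",p.round(4),"yaw",round(np.degrees(np.arctan2(R[1,0],R[0,0])),2),"tilt",R[:2,2].round(4),"F",np.round(s["force"],2),"M",np.round(s["moment"],3),"j1,6",np.round([s["joint_positions"][0],s["joint_positions"][5]],1),"op",round(s["opening"]*87,1),"g",round(s["grasp_force"],1))
    return s,R,p
def to(x,y,z,yaw):
    s,R,p=st()
    a=np.radians(yaw);T=np.array([[np.cos(a),np.sin(a),0],[np.sin(a),-np.cos(a),0],[0,0,-1]])
    print("row",np.r_[R.T@(np.array([x,y,z])-p)].round(4),Ro.from_matrix(R.T@T).as_rotvec(degrees=True).round(2))
if len(sys.argv)>4: to(*map(float,sys.argv[1:5]))
elif __name__=="__main__": st()
E
python3 go.py .4797 -.2092 .12 94
```

```text
t 1.47 p [ 0.3953 -0.3243  0.1819] yaw 75.95 tilt [ 0.0005 -0.0006] F [-0.48 -0.77 -0.14] M [ 0.035 -0.062 -0.01 ] j1,6 [-51.9 -37.9] op 78.0 g 0.0
row [0.1321 0.0539 0.0619] [  0.03   0.03 -18.05]
```

In the tool's units: 0.13 m / 0.6 = 0.2167, 0.053 m / 0.6 = 0.0883, -18 degrees / 120 = -0.15.

Request:
play_rows(
  motion=[
    [[0.2167,0.0883,0.0667,0,0,-0.15],[0.2167,0.0883,0.0667,0,0,-0.15],[0.2167,0.0883,0.0667,0,0,-0.15],[0.2167,0.0883,0.0667,0,0,-0.15],[0.2167,0.0883,0.0667,0,0,-0.15],[0.2167,0.0883,0.0667,0,0,-0.15],[0.2167,0.0883,0.0667,0,0,-0.15]],
  ],
)

```text
time_s: 2.05
position: [0.478, -0.2138, 0.142]
tcp_rot: [[-0.063, 0.998, 0.0], [0.998, 0.063, -0.001], [-0.001, 0.0, -1.0]]
force: [-0.3, -0.3, 0.2]
opening: 0.895
grasp_force: 0.0
```

```bash
python3 go.py .4797 -.2092 .021 94
```

```text
t 2.05 p [ 0.478  -0.2138  0.142 ] yaw 93.62 tilt [ 0.0003 -0.0009] F [-0.29 -0.35  0.24] M [ 0.019 -0.099 -0.001] j1,6 [-36.3 -39.9] op 77.8 g 0.0
row [0.0046 0.002  0.121 ] [ 0.01  0.05 -0.38]
```

In the tool's units: 0.09 m / 0.6 = 0.15, 0.002 m / 0.6 = 0.0033.

Request:
play_rows(
  motion=[
    [[0.0067,0.0033,0.0667,0,0,0],[0.0067,0.0033,0.1167,0,0,0],[0.0067,0.0033,0.15,0,0,0],[0.0067,0.0033,0.15,0,0,0],[0.0067,0.0033,0.15,0,0,0],[0.0067,0.0033,0.15,0,0,0]],
  ],
)

```text
time_s: 2.55
position: [0.4803, -0.2106, 0.0529]
tcp_rot: [[-0.061, 0.998, 0.002], [0.998, 0.061, -0.002], [-0.002, 0.002, -1.0]]
force: [0.8, -0.6, -0.2]
opening: 0.896
grasp_force: 0.0
```

```bash
python3 go.py .4797 -.2092 .020 94; python3 -c "
from rig import imaging;import cv2
f=[imaging.capture(c)['frame'][y-60:y+60,x-80:x+80,::-1] for c,x,y in(('top',372,289),('scene',264,250))]
import numpy as np
cv2.imwrite('pics/g1.png',np.hstack([cv2.resize(a,(400,300),interpolation=2) for a in f]))"
```

```text
t 2.55 p [ 0.4803 -0.2106  0.0529] yaw 93.52 tilt [ 0.0019 -0.0015] F [ 0.84 -0.57 -0.22] M [-0.006 -0.111  0.016] j1,6 [-35.9 -39.4] op 78.0 g 0.0
row [ 0.0015 -0.0005  0.0329] [ 0.1   0.09 -0.48]
```

View pics/g1.png

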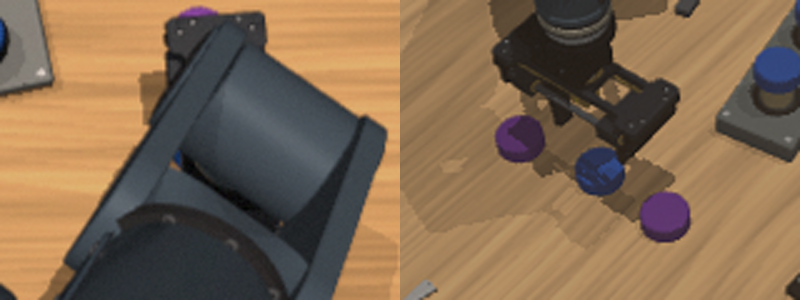

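The right panel shows the fingers straddling the blue cap at about (600,170). I'll lower on.

In the tool's units: 0.032 m / 0.6 = 0.0533, 0.0015 m / 0.6 = 0.0025.

Request:
play_rows(
  motion=[
    [[0.0025,0,0.0167,0,0,0],[0.0025,0,0.0333,0,0,0],[0.0025,0,0.045,0,0,0],[0.0025,0,0.0517,0,0,0],[0.0025,0,0.0533,0,0,0],[0.0025,0,0.0533,0,0,0],[0.0025,0,0.0533,0,0,0]],
  ],
)

```text
time_s: 3.23
position: [0.4796, -0.2074, 0.0195]
tcp_rot: [[-0.063, 0.998, -0.0], [0.998, 0.063, 0.0], [0.0, -0.0, -1.0]]
force: [-0.1, 0.6, -0.1]
opening: 0.899
grasp_force: 0.0
```

```bash
python3 go.py .4797 -.2092 .020 94
```

```text
t 3.23 p [ 0.4796 -0.2074  0.0195] yaw 93.63 tilt [-0.0003  0.0002] F [-0.09  0.57 -0.07] M [-0.015 -0.099  0.009] j1,6 [-35.6 -39.3] op 78.2 g 0.0
row [-0.0018 -0.     -0.0005] [-0.01 -0.01 -0.37]
```

Request:
play_rows(
  motion=[
    [[-0.0033,0,0,0,0,0],[-0.0033,0,0,0,0,0]],
  ],
)

```text
time_s: 3.4
position: [0.4801, -0.2099, 0.02]
tcp_rot: [[-0.063, 0.998, 0.001], [0.998, 0.063, -0.001], [-0.001, 0.001, -1.0]]
force: [0.6, 0.4, 0.6]
opening: 0.897
grasp_force: 0.0
```

Request:
play_rows(
  motion=[
    [[0,0,0,0,0,0],[0,0,0,0,0,0],[0,0,0,0,0,0],[0,0,0,0,0,0],[0,0,0,0,0,0],[0,0,0,0,0,0],[0,0,0,0,0,0],[0,0,0,0,0,0]],
  ],
  fingers=0.045,
)

```text
time_s: 4.07
position: [0.4797, -0.2094, 0.0197]
tcp_rot: [[-0.063, 0.998, -0.0], [0.998, 0.063, 0.0], [0.0, -0.0, -1.0]]
force: [-0.0, -0.2, -0.8]
opening: 0.525
grasp_force: 0.0
```

```bash
python3 go.py .4797 -.2092 .020 94
```

```text
t 4.07 p [ 0.4797 -0.2094  0.0197] yaw 93.62 tilt [-0.  0.] F [-0.02 -0.16 -0.8 ] M [-0.022 -0.137 -0.025] j1,6 [-35.8 -39.4] op 45.6 g 0.0
row [ 0.0002 -0.     -0.0003] [-0.   -0.   -0.38]
```

```bash
python3 -c "
from rig import imaging;import cv2
f=[imaging.capture(c)['frame'][y-48:y+48,x-64:x+64,::-1] for c,x,y in(('top',372,289),('scene',264,250))]
import numpy as np
cv2.imwrite('pics/g2.png',np.hstack([cv2.resize(a,(400,300),interpolation=2) for a in f]))"
```

```text
(no output)
```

View pics/g2.png

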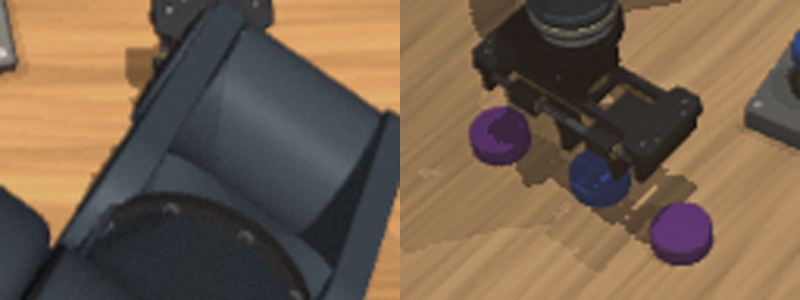

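```bash
python3 - <<'E'
from rig import imaging
from fit import *
d=imaging.capture("scene")
for P in[(.4797,-.2094,.003),(.4797,-.2094,.022),(.4797,-.2094,.05),(.4797-.03,-.2094,.003),(.4797+.03,-.2094,.003)]: print(P,proj(d,np.array([P]))[0].round(1))
c=d["frame"][215:275,225:305,::-1]
cv2.imwrite("pics/g3.png",cv2.resize(cv2.convertScaleAbs(c,alpha=1.8,beta=20),(800,600),interpolation=cv2.INTER_CUBIC))
E
```

```text
(0.4797, -0.2094, 0.003) [263.7 260. ]
(0.4797, -0.2094, 0.022) [263.1 256. ]
(0.4797, -0.2094, 0.05) [262.1 249.9]
(0.4497, -0.2094, 0.003) [256.  254.5]
(0.5097, -0.2094, 0.003) [271.5 265.5]
```

View pics/g3.png

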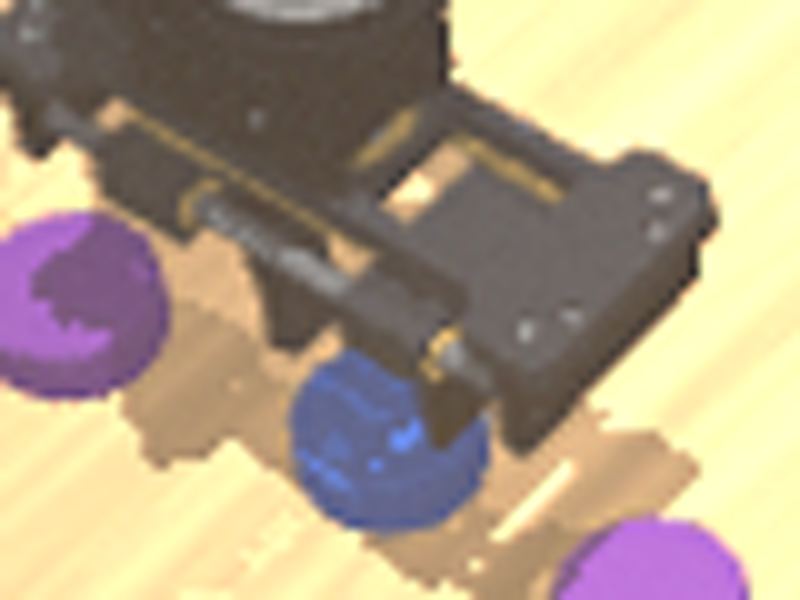

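The enlarged crop shows both fingertips, at about (253,250) and (270,259), hovering above the cap. They sit about 24 mm higher than the stated geometry gives. The cap hasn't moved. I'll reopen and feel the way down.

In the tool's units: 0.005 m / 0.6 = 0.0083, 0.003 m / 0.6 = 0.005.

Request:
play_rows(
  motion=[
    [[0,0,0,0,0,0],[0,0,0,0,0,0],[0,0,0,0,0,0],[0,0,0,0,0,0],[0,0,0,0,0,0],[0,0,0.005,0,0,0],[0,0,0.0083,0,0,0],[0,0,0.0083,0,0,0]],
  ],
  fingers=0.078,
)

```text
time_s: 4.88
position: [0.4794, -0.2092, 0.0142]
tcp_rot: [[-0.063, 0.998, -0.001], [0.998, 0.063, 0.001], [0.001, -0.001, -1.0]]
force: [-1.0, 0.4, -0.7]
opening: 0.884
grasp_force: 0.0
```

```bash
python3 go.py .4797 -.2092 .015 94
```

```text
t 4.88 p [ 0.4794 -0.2092  0.0142] yaw 93.62 tilt [-0.0008  0.0006] F [-1.    0.37 -0.72] M [-0.012 -0.087  0.038] j1,6 [-35.8 -39.4] op 76.9 g 0.0
row [-0.      0.0003 -0.0008] [-0.04 -0.04 -0.38]
```

In the tool's units: 0.008 m / 0.6 = 0.0133, 0.003 m / 0.6 = 0.005.

Request:
play_rows(
  motion=[
    [[0,0,0.005,0,0,0],[0,0,0.01,0,0,0],[0,0,0.0133,0,0,0],[0,0,0.0133,0,0,0],[0,0,0.0133,0,0,0]],
  ],
)

```text
time_s: 5.3
position: [0.4796, -0.2093, 0.0065]
tcp_rot: [[-0.063, 0.998, -0.0], [0.998, 0.063, 0.0], [0.0, -0.0, -1.0]]
force: [0.4, -0.4, -0.5]
opening: 0.896
grasp_force: 0.0
```

```bash
python3 go.py .4797 -.2092 .0 94;  python3 - <<'E'
from rig import imaging
from fit import *
d=imaging.capture("scene")
for x in(-.05,.05):
  for z in (0,.02): print(x,z,proj(d,np.array([(.4797+x,-.2094,z)]))[0].round(1))
c=d["frame"][215:275,225:305,::-1]
cv2.imwrite("pics/g4.png",cv2.resize(cv2.convertScaleAbs(c,alpha=1.8,beta=20),(800,600),interpolation=cv2.INTER_CUBIC))
E
```

```text
t 5.3 p [ 0.4796 -0.2093  0.0065] yaw 93.62 tilt [-0.0004  0.0003] F [ 0.43 -0.43 -0.55] M [-0.018 -0.176  0.035] j1,6 [-35.8 -39.4] op 78.0 g 0.0
row [0.0001 0.0001 0.0065] [-0.02 -0.02 -0.38]
-0.05 0 [251.1 251.6]
-0.05 0.02 [250.3 247.4]
0.05 0 [276.9 269.8]
0.05 0.02 [276.3 265.7]
```

View pics/g4.png

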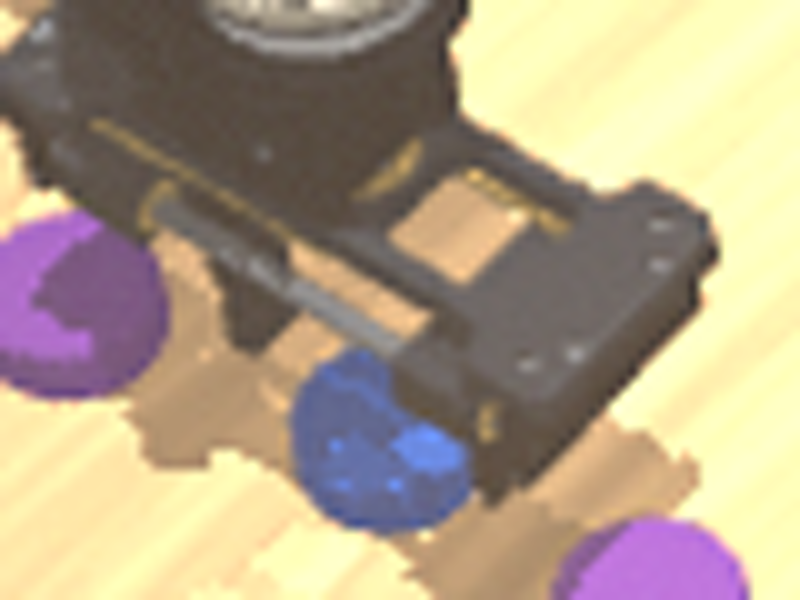

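The tips now flank the cap, at (249,250) and (274,265), which puts them about 13 mm above the desk. They still need to come down.

In the tool's units: 0.006 m / 0.6 = 0.01, 0.003 m / 0.6 = 0.005.

Request:
play_rows(
  motion=[
    [[0,0,0.005,0,0,0],[0,0,0.01,0,0,0],[0,0,0.01,0,0,0],[0,0,0.01,0,0,0]],
  ],
)

```text
time_s: 5.68
position: [0.4795, -0.2093, 0.0005]
tcp_rot: [[-0.063, 0.998, -0.0], [0.998, 0.063, 0.0], [0.0, -0.0, -1.0]]
force: [-0.7, -0.0, 0.2]
opening: 0.902
grasp_force: 0.0
```

In the tool's units: 0.002 m / 0.6 = 0.0033, 0.001 m / 0.6 = 0.0017.

Request:
play_rows(
  motion=[
    [[0,0,0.0017,0,0,0],[0,0,0.0033,0,0,0],[0,0,0.0033,0,0,0]],
  ],
)

```text
time_s: 5.93
position: [0.4797, -0.2094, -0.0014]
tcp_rot: [[-0.063, 0.998, -0.0], [0.998, 0.063, 0.0], [0.0, -0.0, -1.0]]
force: [-0.1, -0.2, 0.3]
opening: 0.895
grasp_force: 0.0
```

```bash
python3 go.py .4797 -.2092 -.003 94
```

```text
t 5.93 p [ 0.4797 -0.2094 -0.0014] yaw 93.62 tilt [-0.0001  0.0001] F [-0.12 -0.16  0.29] M [ 0.004 -0.159  0.038] j1,6 [-35.8 -39.4] op 77.9 g 0.0
row [0.0002 0.     0.0016] [-0.01 -0.   -0.38]
```

In the tool's units: 0.002 m / 0.6 = 0.0033, 0.001 m / 0.6 = 0.0017.

Request:
play_rows(
  motion=[
    [[0,0,0.0017,0,0,0],[0,0,0.0033,0,0,0],[0,0,0.0033,0,0,0]],
  ],
)

```text
time_s: 6.18
position: [0.4797, -0.2094, -0.0034]
tcp_rot: [[-0.063, 0.998, -0.0], [0.998, 0.063, 0.0], [0.0, -0.0, -1.0]]
force: [-0.2, 0.8, -0.1]
opening: 0.896
grasp_force: 0.0
```

In the tool's units: 0.0015 m / 0.6 = 0.0025, 0.001 m / 0.6 = 0.0017.

Request:
play_rows(
  motion=[
    [[0,0,0.0017,0,0,0],[0,0,0.0025,0,0,0],[0,0,0.0025,0,0,0]],
  ],
)

```text
time_s: 6.43
position: [0.4797, -0.2094, -0.0049]
tcp_rot: [[-0.063, 0.998, -0.0], [0.998, 0.063, 0.0], [0.0, -0.0, -1.0]]
force: [-0.4, 0.2, 0.4]
opening: 0.896
grasp_force: 0.0
```

Request:
play_rows(
  motion=[
    [[0,0,0,0,0,0],[0,0,0,0,0,0],[0,0,0,0,0,0],[0,0,0,0,0,0],[0,0,0,0,0,0],[0,0,0,0,0,0]],
  ],
  fingers=0.045,
)

```text
time_s: 6.93
position: [0.4798, -0.2094, -0.0047]
tcp_rot: [[-0.063, 0.998, 0.0], [0.998, 0.063, -0.0], [-0.0, 0.0, -1.0]]
force: [0.2, 0.9, 0.2]
opening: 0.619
grasp_force: 30.0
```

```bash
python3 go.py .4797 -.2092 .15 94
```

```text
t 6.93 p [ 0.4798 -0.2094 -0.0047] yaw 93.62 tilt [ 0.0001 -0.0001] F [0.18 0.86 0.17] M [ 0.033 -0.15  -0.057] j1,6 [-35.8 -39.4] op 53.9 g 30.0
row [ 0.0002 -0.     -0.1547] [ 0.    0.   -0.38]
```

In the tool's units: -0.15 m / 0.6 = -0.25, -0.12 m / 0.6 = -0.2.

Request:
play_rows(
  motion=[
    [[0,0,-0.0167,0,0,0],[0,0,-0.0667,0,0,0],[0,0,-0.1333,0,0,0],[0,0,-0.2,0,0,0],[0,0,-0.25,0,0,0],[0,0,-0.25,0,0,0]],
  ],
)

```text
time_s: 7.43
position: [0.4834, -0.2118, 0.152]
tcp_rot: [[-0.063, 0.998, 0.011], [0.998, 0.063, -0.008], [-0.009, 0.011, -1.0]]
force: [0.4, -0.1, -0.1]
opening: 0.622
grasp_force: 30.0
```

```bash
python3 go.py .535 .195 .125 139
```

```text
t 7.43 p [ 0.4834 -0.2118  0.152 ] yaw 93.64 tilt [ 0.0111 -0.0079] F [ 0.38 -0.1  -0.08] M [ 0.011 -0.089 -0.076] j1,6 [-35.8 -39.4] op 54.1 g 30.0
row [0.4029 0.077  0.0244] [  0.38   0.7  -45.36]
```

In the tool's units: 0.31 m / 0.6 = 0.5167, 0.27 m / 0.6 = 0.45, -45 degrees / 120 = -0.375.

Request:
play_rows(
  motion=[
    [[0.05,0.01,0,0,0,-0.0417],[0.1167,0.0233,0,0,0,-0.0833],[0.1833,0.0367,0,0,0,-0.1333],[0.25,0.05,0,0,0,-0.1833],[0.3167,0.0633,0,0,0,-0.2333],[0.3833,0.0767,0,0,0,-0.2833],[0.45,0.09,0,0,0,-0.3333],[0.5167,0.1033,0,0,0,-0.375]],
  ],
)

```text
time_s: 8.1
position: [0.5213, 0.1058, 0.1452]
tcp_rot: [[-0.754, 0.657, -0.001], [0.657, 0.754, -0.0], [0.001, -0.001, -1.0]]
force: [1.2, -0.3, -0.6]
opening: 0.619
grasp_force: 30.0
```

```bash
python3 go.py .535 .195 .145 139
```

```text
t 8.1 p [0.5213 0.1058 0.1452] yaw 138.9 tilt [-0.0008 -0.0001] F [ 1.16 -0.33 -0.59] M [ 0.021 -0.171  0.01 ] j1,6 [ -0.6 -49.5] op 53.9 g 30.0
row [0.0483 0.0762 0.0002] [-0.03 -0.03 -0.1 ]
```

In the tool's units: 0.077 m / 0.6 = 0.1283, 0.03 m / 0.6 = 0.05.

Request:
play_rows(
  motion=[
    [[0.0333,0.05,0,0,0,0],[0.0667,0.1,0,0,0,0],[0.0833,0.1283,0,0,0,0],[0.0833,0.1283,0,0,0,0],[0.0833,0.1283,0,0,0,0],[0.0833,0.1283,0,0,0,0]],
  ],
)

```text
time_s: 8.6
position: [0.5346, 0.194, 0.1449]
tcp_rot: [[-0.75, 0.661, -0.001], [0.661, 0.75, -0.001], [0.001, -0.002, -1.0]]
force: [0.3, -0.4, -0.1]
opening: 0.62
grasp_force: 30.0
```

```bash
python3 go.py .535 .195 .110 139;  python3 - <<'E'
from rig import imaging
from fit import *
d=imaging.capture("scene")
h=cv2.cvtColor(d["frame"],cv2.COLOR_RGB2HSV); print(proj(d,np.array([(.535,.195,.1497),(.535,.195,.1717),(.535,.195,.088)])).round(1))
c=d["frame"][120:210,310:430,::-1]
cv2.imwrite("pics/h1.png",cv2.resize(cv2.convertScaleAbs(c,alpha=1.6,beta=15),(800,600),interpolation=cv2.INTER_CUBIC))
E
```

```text
t 8.6 p [0.5346 0.194  0.1449] yaw 138.63 tilt [-0.0015 -0.0008] F [ 0.26 -0.41 -0.11] M [ 0.064 -0.149  0.034] j1,6 [  8.7 -39.9] op 54.0 g 30.0
row [0.0003 0.001  0.0349] [-0.09 -0.03 -0.37]
[[367.6 154.2]
 [368.3 148.4]
 [366.  169.7]]
```

View pics/h1.png

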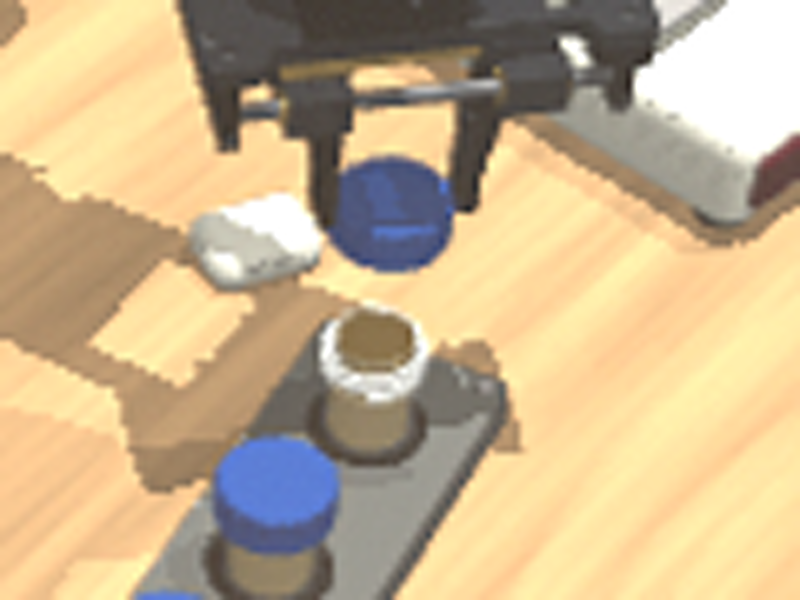

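The picture shows the cap held level at (369,152), above the open tube's rim at (366,171). To measure the cap's offset from the tool axis, I'll compare the picture now with one after half a turn.

```bash
cat >cm.py <<'E'
from rig import imaging
from fit import *
import sys
d=imaging.capture("scene");h=cv2.cvtColor(d["frame"],cv2.COLOR_RGB2HSV)
m=(h[...,0]>100)&(h[...,0]<128)&(h[...,1]>100)&(h[...,2]>20)
c,a,l=comp(m,(369,152));ys,xs=np.nonzero(l);print("cap c",c.round(2),a,xs.min(),xs.max(),ys.min(),ys.max())
np.save(sys.argv[1],d["frame"][135:172,345:392])
E
python3 cm.py a.npy; python3 go.py
```

```text
cap c [368.87 151.98] 195 360 377 145 160
t 8.7 p [0.535  0.1934 0.1451] yaw 138.53 tilt [-0.001  -0.0005] F [0.15 0.39 0.28] M [ 0.051 -0.088  0.029] j1,6 [  8.6 -39.9] op 53.6 g 30.0
```

In the tool's units: 56 degrees / 120 = 0.4667.

Request:
play_rows(
  motion=[
    [[0,0,0,0,0,0.0583],[0,0,0,0,0,0.1167],[0,0,0,0,0,0.175],[0,0,0,0,0,0.2333],[0,0,0,0,0,0.2917],[0,0,0,0,0,0.35],[0,0,0,0,0,0.4083],[0,0,0,0,0,0.4667]],
  ],
)

```text
time_s: 9.37
position: [0.5353, 0.1931, 0.1452]
tcp_rot: [[0.137, 0.991, -0.001], [0.991, -0.137, -0.0], [-0.0, -0.001, -1.0]]
force: [0.2, -0.6, -0.5]
opening: 0.617
grasp_force: 30.0
```

In the tool's units: 56 degrees / 120 = 0.4667.

Request:
play_rows(
  motion=[
    [[0,0,0,0,0,0.0583],[0,0,0,0,0,0.1167],[0,0,0,0,0,0.175],[0,0,0,0,0,0.2333],[0,0,0,0,0,0.2917],[0,0,0,0,0,0.35],[0,0,0,0,0,0.4083],[0,0,0,0,0,0.4667]],
  ],
)

```text
time_s: 10.03
position: [0.5354, 0.1931, 0.1453]
tcp_rot: [[0.898, 0.44, -0.001], [0.44, -0.898, -0.0], [-0.001, -0.0, -1.0]]
force: [-0.4, 0.4, -1.5]
opening: 0.616
grasp_force: 30.0
```

In the tool's units: 56 degrees / 120 = 0.4667.

Request:
play_rows(
  motion=[
    [[0,0,0,0,0,0.0583],[0,0,0,0,0,0.1167],[0,0,0,0,0,0.175],[0,0,0,0,0,0.2333],[0,0,0,0,0,0.2917],[0,0,0,0,0,0.35],[0,0,0,0,0,0.4083],[0,0,0,0,0,0.4667]],
  ],
)

```text
time_s: 10.7
position: [0.5353, 0.1931, 0.1453]
tcp_rot: [[0.867, -0.498, -0.001], [-0.498, -0.867, -0.0], [-0.0, 0.0, -1.0]]
force: [-0.5, -0.2, -0.9]
opening: 0.619
grasp_force: 30.0
```

In the tool's units: 12 degrees / 120 = 0.1.

Request:
play_rows(
  motion=[
    [[0,0,0,0,0,0.0583],[0,0,0,0,0,0.1],[0,0,0,0,0,0.1],[0,0,0,0,0,0.1],[0,0,0,0,0,0.1]],
  ],
)

```text
time_s: 11.12
position: [0.5354, 0.1939, 0.1453]
tcp_rot: [[0.751, -0.661, -0.0], [-0.661, -0.751, -0.0], [-0.0, 0.0, -1.0]]
force: [-0.4, -0.4, -0.0]
opening: 0.619
grasp_force: 30.0
```

```bash
python3 cm.py b.npy; python3 go.py; python3 - <<'E'
import numpy as np
from scipy.optimize import minimize
from scipy.ndimage import shift
a,b=[np.load(f).astype(float) for f in("a.npy","b.npy")]
# blue-ness and shift of pattern
f=lambda im:np.clip(im[...,2]-im[...,0],0,60)
A,B=f(a),f(b)
r=[(( (shift(A,(dy,dx),order=1)-B)[6:-6,6:-6]**2).mean(),dx,dy) for dx in np.arange(-4,4.1,.25) for dy in np.arange(-4,4.1,.25)]
print(sorted(r)[:4])
E
```

```text
cap c [369.01 151.63] 203 361 377 144 159
t 11.17 p [0.5355 0.1941 0.1453] yaw -41.35 tilt [-0.0001 -0.    ] F [-0.35 -0.14  0.39] M [ 0.067 -0.001  0.036] j1,6 [  8.7 140. ] op 53.6 g 30.0
[(np.float64(13.876776785714286), np.float64(0.25), np.float64(-0.25)), (np.float64(14.884285714285713), np.float64(0.25), np.float64(0.0)), (np.float64(15.530142857142858), np.float64(0.0), np.float64(-0.25)), (np.float64(16.14175), np.float64(0.5), np.float64(-0.25))]
```

```bash
python3 - <<'E'
from rig import imaging
from fit import *
d=imaging.capture("scene")
H=hullmask(d,(.5353,.194),.0275,.150,.172)[:,0];print(cen(H),H.min(0),H.max(0))
x,f,a=fit([d],[np.array([368.94,151.8])],(.535,.194),.0275,.150,.172);print("cap in scene",x)
for v in(.001,):
  print(proj(d,np.array([(.536,.194,.15),(.535,.195,.15),(.535,.194,.151)]))-proj(d,np.array([(.535,.194,.15)])))
h=cv2.cvtColor(d["frame"],cv2.COLOR_RGB2HSV);f=d["frame"]
# gold coins disc / bright rim of open tube
sub=f[160:185,350:385].astype(int)
m=np.zeros(f.shape[:2],bool);m[158:190,352:384]=(h[...,1]<70)[158:190,352:384]&(h[...,2]>110)[158:190,352:384]
c,a,l=comp(m,(366,172));ys,xs=np.nonzero(l);print("rim",c,a,xs.min(),xs.max(),ys.min(),ys.max())
E
```

```text
(array([367.84535349, 151.5181242 ]), 294.4066211201716) [358.17358 142.39626] [377.6342 160.6854]
cap in scene [0.53849686 0.19501454]
[[ 0.27702486  0.14381362]
 [ 0.19809151 -0.17554358]
 [ 0.02787558 -0.26054894]]
rim [365.81081081 174.54054054] 74 358 373 167 179
```

In the tool's units: -56 degrees / 120 = -0.4667.

Request:
play_rows(
  motion=[
    [[0,0,0,0,0,-0.0583],[0,0,0,0,0,-0.1167],[0,0,0,0,0,-0.175],[0,0,0,0,0,-0.2333],[0,0,0,0,0,-0.2917],[0,0,0,0,0,-0.35],[0,0,0,0,0,-0.4083],[0,0,0,0,0,-0.4667]],
  ],
)

```text
time_s: 11.88
position: [0.5354, 0.1947, 0.1452]
tcp_rot: [[0.966, 0.259, -0.0], [0.259, -0.966, -0.0], [-0.0, 0.0, -1.0]]
force: [-0.5, 0.3, -0.4]
opening: 0.621
grasp_force: 30.0
```

In the tool's units: -56 degrees / 120 = -0.4667.

Request:
play_rows(
  motion=[
    [[0,0,0,0,0,-0.0583],[0,0,0,0,0,-0.1167],[0,0,0,0,0,-0.175],[0,0,0,0,0,-0.2333],[0,0,0,0,0,-0.2917],[0,0,0,0,0,-0.35],[0,0,0,0,0,-0.4083],[0,0,0,0,0,-0.4667]],
  ],
)

```text
time_s: 12.55
position: [0.5354, 0.1947, 0.1452]
tcp_rot: [[0.325, 0.946, -0.0], [0.946, -0.325, -0.0], [-0.0, -0.0, -1.0]]
force: [-0.2, 0.7, -0.1]
opening: 0.613
grasp_force: 30.0
```

In the tool's units: -56 degrees / 120 = -0.4667.

Request:
play_rows(
  motion=[
    [[0,0,0,0,0,-0.0583],[0,0,0,0,0,-0.1167],[0,0,0,0,0,-0.175],[0,0,0,0,0,-0.2333],[0,0,0,0,0,-0.2917],[0,0,0,0,0,-0.35],[0,0,0,0,0,-0.4083],[0,0,0,0,0,-0.4667]],
  ],
)

```text
time_s: 13.22
position: [0.5354, 0.1947, 0.1452]
tcp_rot: [[-0.602, 0.798, -0.0], [0.798, 0.602, -0.0], [0.0, -0.0, -1.0]]
force: [0.8, 0.3, -0.9]
opening: 0.617
grasp_force: 30.0
```

In the tool's units: 0.035 m / 0.6 = 0.0583, 0.03 m / 0.6 = 0.05, -12 degrees / 120 = -0.1.

Request:
play_rows(
  motion=[
    [[0,0,0,0,0,-0.0583],[0,0,0.0167,0,0,-0.1],[0,0,0.0333,0,0,-0.1],[0,0,0.05,0,0,-0.1],[0,0,0.0583,0,0,-0.1],[0,0,0.0583,0,0,-0.1],[0,0,0.0583,0,0,-0.1],[0,0,0.0583,0,0,-0.1]],
  ],
)

```text
time_s: 13.88
position: [0.5357, 0.1947, 0.1103]
tcp_rot: [[-0.75, 0.661, 0.0], [0.661, 0.75, 0.0], [-0.0, 0.0, -1.0]]
force: [-0.3, -0.5, -1.0]
opening: 0.621
grasp_force: 30.0
```

```bash
python3 go.py .535 .195 .09 138.6
```

```text
t 13.88 p [0.5357 0.1947 0.1103] yaw 138.59 tilt [0.0003 0.    ] F [-0.3  -0.46 -0.97] M [-0.019 -0.094 -0.018] j1,6 [  8.7 -39.8] op 54.0 g 30.0
row [ 0.0007 -0.0003  0.0203] [ 0.01  0.01 -0.01]
```

Request:
play_rows(
  motion=[
    [[0.0012,0,0.0167,0,0,0],[0.0012,0,0.0333,0,0,0],[0.0012,0,0.0433,0,0,0],[0.0012,0,0.0433,0,0,0],[0.0012,0,0.0433,0,0,0]],
  ],
)

```text
time_s: 14.3
position: [0.5343, 0.195, 0.0834]
tcp_rot: [[-0.75, 0.661, -0.002], [0.661, 0.75, -0.0], [0.001, -0.001, -1.0]]
force: [0.5, -0.1, 0.2]
opening: 0.622
grasp_force: 30.0
```

In the tool's units: 0.002 m / 0.6 = 0.0033, 0.001 m / 0.6 = 0.0017.

Request:
play_rows(
  motion=[
    [[0,0,0.0017,0,0,0],[0,0,0.0033,0,0,0],[0,0,0.0033,0,0,0]],
  ],
)

```text
time_s: 14.55
position: [0.5351, 0.1952, 0.0823]
tcp_rot: [[-0.75, 0.661, 0.0], [0.661, 0.75, 0.0], [-0.0, 0.0, -1.0]]
force: [-0.3, -0.1, -0.0]
opening: 0.621
grasp_force: 30.0
```

```bash
python3 go.py .535 .195 .08 138.6
```

```text
t 14.55 p [0.5351 0.1952 0.0823] yaw 138.62 tilt [0.0003 0.0001] F [-0.32 -0.08 -0.04] M [ 0.061 -0.15  -0.033] j1,6 [  8.8 -39.8] op 54.0 g 30.0
row [-0.0001 -0.0002  0.0023] [0.02 0.01 0.02]
```

In the tool's units: 0.0015 m / 0.6 = 0.0025, 0.001 m / 0.6 = 0.0017.

Request:
play_rows(
  motion=[
    [[0,0,0.0008,0,0,0],[0,0,0.0017,0,0,0],[0,0,0.0025,0,0,0],[0,0,0.0025,0,0,0]],
  ],
)

```text
time_s: 14.88
position: [0.5349, 0.1952, 0.0807]
tcp_rot: [[-0.75, 0.661, -0.0], [0.661, 0.75, 0.0], [0.0, -0.0, -1.0]]
force: [-0.2, 0.1, -0.3]
opening: 0.618
grasp_force: 30.0
```

```bash
python3 go.py
```

```text
t 14.88 p [0.5349 0.1952 0.0807] yaw 138.62 tilt [-0.  0.] F [-0.16  0.09 -0.3 ] M [ 0.016 -0.153 -0.022] j1,6 [  8.8 -39.8] op 53.8 g 30.0
```

In the tool's units: 0.0015 m / 0.6 = 0.0025, 0.001 m / 0.6 = 0.0017.

Request:
play_rows(
  motion=[
    [[0,0,0.0008,0,0,0],[0,0,0.0017,0,0,0],[0,0,0.0025,0,0,0],[0,0,0.0025,0,0,0]],
  ],
)

```text
time_s: 15.22
position: [0.5348, 0.1951, 0.0791]
tcp_rot: [[-0.75, 0.661, -0.0], [0.661, 0.75, -0.0], [0.0, -0.0, -1.0]]
force: [-0.1, 0.5, 0.3]
opening: 0.618
grasp_force: 30.0
```

In the tool's units: 0.001 m / 0.6 = 0.0017, 0.0005 m / 0.6 = 0.0008.

Request:
play_rows(
  motion=[
    [[0,0,0.0008,0,0,0],[0,0,0.0017,0,0,0],[0,0,0.0017,0,0,0]],
  ],
)

```text
time_s: 15.47
position: [0.5345, 0.1952, 0.0781]
tcp_rot: [[-0.75, 0.661, -0.001], [0.661, 0.75, 0.0], [0.001, -0.001, -1.0]]
force: [-0.6, -0.5, -0.9]
opening: 0.619
grasp_force: 30.0
```

In the tool's units: 0.001 m / 0.6 = 0.0017, 0.0005 m / 0.6 = 0.0008.

Request:
play_rows(
  motion=[
    [[0,0,0.0008,0,0,0],[0,0,0.0017,0,0,0],[0,0,0.0017,0,0,0]],
  ],
)

```text
time_s: 15.72
position: [0.5345, 0.1951, 0.077]
tcp_rot: [[-0.75, 0.661, -0.001], [0.661, 0.75, -0.0], [0.001, -0.001, -1.0]]
force: [-2.0, -0.1, -0.8]
opening: 0.622
grasp_force: 30.0
```

In the tool's units: 0.001 m / 0.6 = 0.0017, 0.0005 m / 0.6 = 0.0008.

Request:
play_rows(
  motion=[
    [[0,0,0.0008,0,0,0],[0,0,0.0017,0,0,0],[0,0,0.0017,0,0,0]],
  ],
)

```text
time_s: 15.97
position: [0.5346, 0.1952, 0.0761]
tcp_rot: [[-0.75, 0.661, -0.001], [0.661, 0.75, -0.0], [0.001, -0.0, -1.0]]
force: [-1.6, -0.0, -0.1]
opening: 0.613
grasp_force: 30.0
```

In the tool's units: 0.001 m / 0.6 = 0.0017, 0.0005 m / 0.6 = 0.0008.

Request:
play_rows(
  motion=[
    [[0,0,0.0008,0,0,0],[0,0,0.0017,0,0,0],[0,0,0.0017,0,0,0]],
  ],
)

```text
time_s: 16.22
position: [0.5347, 0.1951, 0.0751]
tcp_rot: [[-0.75, 0.661, -0.001], [0.661, 0.75, -0.0], [0.0, -0.0, -1.0]]
force: [-1.7, 0.1, -0.9]
opening: 0.619
grasp_force: 30.0
```

```bash
python3 go.py
```

```text
t 16.22 p [0.5347 0.1951 0.0751] yaw 138.62 tilt [-0.0006 -0.    ] F [-1.7   0.06 -0.93] M [0.059 0.102 0.017] j1,6 [  8.8 -39.8] op 53.8 g 30.0
```

In the tool's units: 0.001 m / 0.6 = 0.0017, 0.0005 m / 0.6 = 0.0008.

Request:
play_rows(
  motion=[
    [[0,0,0.0008,0,0,0],[0,0,0.0017,0,0,0],[0,0,0.0017,0,0,0]],
  ],
)

```text
time_s: 16.47
position: [0.5346, 0.1952, 0.0742]
tcp_rot: [[-0.75, 0.661, -0.001], [0.661, 0.75, 0.0], [0.0, -0.0, -1.0]]
force: [-1.9, 0.7, 0.7]
opening: 0.617
grasp_force: 30.0
```

Request:
play_rows(
  motion=[
    [[0,0,0.0008,0,0,0],[0,0,0.0008,0,0,0],[0,0,0.0008,0,0,0]],
  ],
)

```text
time_s: 16.72
position: [0.5346, 0.1952, 0.0739]
tcp_rot: [[-0.75, 0.661, -0.001], [0.661, 0.75, 0.0], [0.0, -0.0, -1.0]]
force: [-3.1, 0.8, 2.7]
opening: 0.621
grasp_force: 30.0
```

In the tool's units: 0.0005 m / 0.6 = 0.0008.

Request:
play_rows(
  motion=[
    [[0,0,0.0008,0,0,0],[0,0,0.0008,0,0,0],[0,0,0.0008,0,0,0]],
  ],
)

```text
time_s: 16.97
position: [0.5346, 0.1952, 0.0738]
tcp_rot: [[-0.75, 0.661, -0.0], [0.661, 0.75, 0.0], [0.0, -0.0, -1.0]]
force: [-3.1, 0.4, 7.0]
opening: 0.623
grasp_force: 30.0
```

```bash
python3 go.py
```

```text
t 16.97 p [0.5346 0.1952 0.0738] yaw 138.62 tilt [-0.0004  0.    ] F [-3.06  0.42  6.98] M [ 0.082  0.585 -0.021] j1,6 [  8.8 -39.8] op 54.2 g 30.0
```

In the tool's units: -0.0013 m / 0.6 = -0.0022, -0.0005 m / 0.6 = -0.0008, -3.5 degrees / 120 = -0.0292.

Request:
play_rows(
  motion=[
    [[0.0007,-0.0005,-0.0003,0,0,-0.0292],[0.0007,-0.0005,-0.0005,0,0,-0.0583],[0.0007,-0.0005,-0.0008,0,0,-0.0875],[0.0007,-0.0005,-0.0012,0,0,-0.1167],[0.0007,-0.0005,-0.0015,0,0,-0.1458],[0.0007,-0.0005,-0.0017,0,0,-0.175],[0.0007,-0.0005,-0.002,0,0,-0.2042],[0.0007,-0.0005,-0.0022,0,0,-0.2333]],
  ],
)

```text
time_s: 17.63
position: [0.5348, 0.195, 0.0751]
tcp_rot: [[-0.974, 0.229, 0.001], [0.229, 0.974, -0.0], [-0.001, -0.0, -1.0]]
force: [-2.3, -0.4, 5.4]
opening: 0.618
grasp_force: 30.0
```

```bash
python3 go.py
```

```text
t 17.63 p [0.5348 0.195  0.0751] yaw 166.79 tilt [ 0.0009 -0.0003] F [-2.33 -0.38  5.42] M [-0.012  0.323 -0.063] j1,6 [  8.8 -68. ] op 53.7 g 30.0
```

In the tool's units: -0.0013 m / 0.6 = -0.0022, -0.001 m / 0.6 = -0.0017, -28 degrees / 120 = -0.2333.

Request:
play_rows(
  motion=[
    [[0.0005,0,-0.0003,0,0,-0.0292],[0.0005,0,-0.0005,0,0,-0.0583],[0.0005,0,-0.0008,0,0,-0.0875],[0.0005,0,-0.0012,0,0,-0.1167],[0.0005,0,-0.0015,0,0,-0.1458],[0.0005,0,-0.0017,0,0,-0.175],[0.0005,0,-0.002,0,0,-0.2042],[0.0005,0,-0.0022,0,0,-0.2333]],
  ],
)

```text
time_s: 18.3
position: [0.5351, 0.1951, 0.0765]
tcp_rot: [[-0.967, -0.255, 0.002], [-0.255, 0.967, -0.0], [-0.002, -0.001, -1.0]]
force: [-1.6, -0.9, 4.6]
opening: 0.617
grasp_force: 30.0
```

```bash
python3 go.py
```

```text
t 18.3 p [0.5351 0.1951 0.0765] yaw -165.22 tilt [ 0.0022 -0.0001] F [-1.63 -0.95  4.58] M [ 0.011  0.276 -0.176] j1,6 [  8.8 -96. ] op 53.7 g 30.0
```

In the tool's units: -0.0012 m / 0.6 = -0.002, -0.0011 m / 0.6 = -0.0018, -28 degrees / 120 = -0.2333.

Request:
play_rows(
  motion=[
    [[0,0,-0.0003,0,0,-0.0292],[0,0,-0.0005,0,0,-0.0583],[0,0,-0.0008,0,0,-0.0875],[0,0,-0.0012,0,0,-0.1167],[0,0,-0.0013,0,0,-0.1458],[0,0,-0.0015,0,0,-0.175],[0,0,-0.0018,0,0,-0.2042],[0,0,-0.002,0,0,-0.2333]],
  ],
)

```text
time_s: 18.97
position: [0.5356, 0.1956, 0.0777]
tcp_rot: [[-0.734, -0.679, 0.003], [-0.679, 0.734, 0.001], [-0.003, -0.001, -1.0]]
force: [-2.0, 0.8, 4.2]
opening: 0.616
grasp_force: 30.0
```

```bash
python3 go.py
```

```text
t 18.97 p [0.5356 0.1956 0.0777] yaw -137.24 tilt [0.0031 0.0009] F [-1.99  0.78  4.21] M [ 0.358  0.18  -0.041] j1,6 [   8.8 -124. ] op 53.6 g 30.0
```

In the tool's units: -0.0005 m / 0.6 = -0.0008, -0.0004 m / 0.6 = -0.0007, -2.5 degrees / 120 = -0.0208.

Request:
play_rows(
  motion=[
    [[0,0,-0.0002,0,0,-0.0208],[0,0,-0.0003,0,0,-0.0417],[0,0,-0.0005,0,0,-0.0625],[0,0,-0.0007,0,0,-0.0833],[0,0,-0.0008,0,0,-0.1042],[0,0,-0.0008,0,0,-0.1042]],
  ],
)

```text
time_s: 19.47
position: [0.5349, 0.1953, 0.0778]
tcp_rot: [[-0.571, -0.821, 0.002], [-0.821, 0.571, -0.0], [-0.001, -0.001, -1.0]]
force: [-0.9, -0.4, 1.4]
opening: 0.613
grasp_force: 30.0
```

```bash
python3 go.py
```

```text
t 19.47 p [0.5349 0.1953 0.0778] yaw -124.82 tilt [ 0.0017 -0.    ] F [-0.89 -0.39  1.39] M [0.099 0.147 0.033] j1,6 [   8.8 -136.3] op 53.3 g 30.0
```

In the tool's units: 0.0007 m / 0.6 = 0.0012, 0.0005 m / 0.6 = 0.0008.

Request:
play_rows(
  motion=[
    [[0,0,0.0008,0,0,0],[0,0,0.0012,0,0,0],[0,0,0.0012,0,0,0]],
  ],
)

```text
time_s: 19.72
position: [0.5341, 0.195, 0.0766]
tcp_rot: [[-0.572, -0.82, -0.0], [-0.82, 0.572, -0.0], [0.0, -0.0, -1.0]]
force: [-0.4, -1.4, 0.3]
opening: 0.623
grasp_force: 30.0
```

```bash
python3 go.py
```

```text
t 19.72 p [0.5341 0.195  0.0766] yaw -124.9 tilt [-0.     -0.0004] F [-0.4  -1.35  0.32] M [-0.015  0.128  0.122] j1,6 [   8.8 -136.3] op 54.2 g 30.0
```

The force vanished and the cap followed the push freely, so it has dropped past the thread start. I'll follow it down to contact.

Request:
play_rows(
  motion=[
    [[0,0,0.0008,0,0,0],[0,0,0.0017,0,0,0],[0,0,0.0025,0,0,0],[0,0,0.0033,0,0,0],[0,0,0.0033,0,0,0]],
  ],
)

```text
time_s: 20.13
position: [0.5343, 0.1953, 0.0745]
tcp_rot: [[-0.572, -0.82, 0.0], [-0.82, 0.572, 0.0], [-0.0, -0.0, -1.0]]
force: [-0.5, -0.2, -2.4]
opening: 0.622
grasp_force: 30.0
```

In the tool's units: 0.001 m / 0.6 = 0.0017, 0.0005 m / 0.6 = 0.0008.

Request:
play_rows(
  motion=[
    [[0,0,0.0008,0,0,0],[0,0,0.0017,0,0,0],[0,0,0.0017,0,0,0]],
  ],
)

```text
time_s: 20.38
position: [0.5345, 0.1954, 0.0738]
tcp_rot: [[-0.572, -0.82, 0.001], [-0.82, 0.572, 0.0], [-0.001, -0.0, -1.0]]
force: [-0.6, -0.0, -0.9]
opening: 0.615
grasp_force: 30.0
```

```bash
python3 go.py
```

```text
t 20.38 p [0.5345 0.1954 0.0738] yaw -124.89 tilt [0.0006 0.0003] F [-0.65 -0.01 -0.89] M [ 0.095  0.077 -0.006] j1,6 [   8.8 -136.3] op 53.5 g 30.0
```

In the tool's units: 0.0008 m / 0.6 = 0.0013, 0.0004 m / 0.6 = 0.0007.

Request:
play_rows(
  motion=[
    [[0,0,0.0007,0,0,0],[0,0,0.0013,0,0,0],[0,0,0.0013,0,0,0]],
  ],
)

```text
time_s: 20.63
position: [0.5344, 0.1954, 0.0731]
tcp_rot: [[-0.572, -0.82, 0.001], [-0.82, 0.572, 0.0], [-0.001, -0.0, -1.0]]
force: [-0.1, 0.2, -0.5]
opening: 0.618
grasp_force: 30.0
```

```bash
python3 go.py
```

```text
t 20.63 p [0.5344 0.1954 0.0731] yaw -124.88 tilt [0.0006 0.0002] F [-0.08  0.15 -0.48] M [ 0.131 -0.094  0.02 ] j1,6 [   8.8 -136.3] op 53.8 g 30.0
```

In the tool's units: 0.0008 m / 0.6 = 0.0013, 0.0004 m / 0.6 = 0.0007.

Request:
play_rows(
  motion=[
    [[0,0,0.0007,0,0,0],[0,0,0.0013,0,0,0],[0,0,0.0013,0,0,0]],
  ],
)

```text
time_s: 20.88
position: [0.5345, 0.1954, 0.0727]
tcp_rot: [[-0.572, -0.82, 0.001], [-0.82, 0.572, 0.0], [-0.001, -0.001, -1.0]]
force: [-1.3, -0.3, 3.0]
opening: 0.62
grasp_force: 30.0
```

```bash
python3 go.py
```

```text
t 20.88 p [0.5345 0.1954 0.0727] yaw -124.88 tilt [0.0009 0.0002] F [-1.32 -0.26  2.96] M [0.169 0.064 0.003] j1,6 [   8.8 -136.3] op 54.0 g 30.0
```

Contact came at about 5.2 mm of drop, which matches the thread start. Now I screw clockwise and follow the pitch.

In the tool's units: 0.0017 m / 0.6 = 0.0028, 0.0015 m / 0.6 = 0.0025, 32 degrees / 120 = 0.2667.

Request:
play_rows(
  motion=[
    [[0,0,0.0007,0,0,0.0333],[0,0,0.001,0,0,0.0667],[0,0,0.0013,0,0,0.1],[0,0,0.0017,0,0,0.1333],[0,0,0.002,0,0,0.1667],[0,0,0.0023,0,0,0.2],[0,0,0.0025,0,0,0.2333],[0,0,0.0028,0,0,0.2667]],
  ],
)

```text
time_s: 21.55
position: [0.5346, 0.1952, 0.0711]
tcp_rot: [[-0.921, -0.39, 0.001], [-0.39, 0.921, -0.0], [-0.001, -0.001, -1.0]]
force: [-1.2, 0.2, 3.2]
opening: 0.618
grasp_force: 30.0
```

```bash
python3 go.py
```

```text
t 21.55 p [0.5346 0.1952 0.0711] yaw -157.06 tilt [ 0.0013 -0.    ] F [-1.24  0.24  3.22] M [0.035 0.056 0.058] j1,6 [   8.8 -104.1] op 53.8 g 30.0
```

In the tool's units: 0.002 m / 0.6 = 0.0033, 0.0013 m / 0.6 = 0.0022, 40 degrees / 120 = 0.3333.

Request:
play_rows(
  motion=[
    [[0,0,0.0005,0,0,0.0417],[0,0,0.001,0,0,0.0833],[0,0,0.0013,0,0,0.125],[0,0,0.0017,0,0,0.1667],[0,0,0.0022,0,0,0.2083],[0,0,0.0025,0,0,0.25],[0,0,0.003,0,0,0.2917],[0,0,0.0033,0,0,0.3333]],
  ],
)

```text
time_s: 22.22
position: [0.5345, 0.1951, 0.0692]
tcp_rot: [[-0.956, 0.294, 0.001], [0.294, 0.956, -0.0], [-0.001, 0.0, -1.0]]
force: [-0.5, -1.1, 4.8]
opening: 0.619
grasp_force: 30.0
```

```bash
python3 go.py
```

```text
t 22.22 p [0.5345 0.1951 0.0692] yaw 162.9 tilt [ 0.0011 -0.0003] F [-0.47 -1.14  4.82] M [-0.109  0.054  0.012] j1,6 [  8.8 -64.1] op 53.9 g 30.0
```

In the tool's units: 0.0019 m / 0.6 = 0.0032, 0.001 m / 0.6 = 0.0017, 40 degrees / 120 = 0.3333.

Request:
play_rows(
  motion=[
    [[0,0,0.0005,0,0,0.0417],[0,0,0.0008,0,0,0.0833],[0,0,0.0012,0,0,0.125],[0,0,0.0017,0,0,0.1667],[0,0,0.002,0,0,0.2083],[0,0,0.0025,0,0,0.25],[0,0,0.0028,0,0,0.2917],[0,0,0.0032,0,0,0.3333]],
  ],
)

```text
time_s: 22.88
position: [0.5345, 0.1952, 0.0673]
tcp_rot: [[-0.543, 0.84, 0.001], [0.84, 0.543, -0.0], [-0.001, 0.001, -1.0]]
force: [-0.5, -0.4, 4.8]
opening: 0.618
grasp_force: 30.0
```

```bash
python3 go.py
```

```text
t 22.88 p [0.5345 0.1952 0.0673] yaw 122.89 tilt [ 0.0011 -0.0002] F [-0.49 -0.41  4.76] M [-0.139  0.057 -0.021] j1,6 [  8.8 -24.1] op 53.8 g 30.0
```

In the tool's units: 0.0019 m / 0.6 = 0.0032, 0.0017 m / 0.6 = 0.0028, 40 degrees / 120 = 0.3333.

Request:
play_rows(
  motion=[
    [[0,0,0.0005,0,0,0.0417],[0,0,0.0008,0,0,0.0833],[0,0,0.0012,0,0,0.125],[0,0,0.0017,0,0,0.1667],[0,0,0.002,0,0,0.2083],[0,0,0.0025,0,0,0.25],[0,0,0.0028,0,0,0.2917],[0,0,0.0032,0,0,0.3333]],
  ],
)

```text
time_s: 23.55
position: [0.5346, 0.1952, 0.0654]
tcp_rot: [[0.124, 0.992, 0.001], [0.992, -0.124, -0.0], [0.0, 0.001, -1.0]]
force: [-0.8, -0.4, 3.8]
opening: 0.617
grasp_force: 30.0
```

```bash
cat >av.py <<'E'
from rig import bot,imaging
import numpy as np
from go import st
st();F=[];Y=[];Z=[]
for i in range(8):
    imaging.capture("scene");s=bot.read_state();F.append(np.r_[s["force"],s["moment"]]);R=np.array(s["tcp_rot"]);Y.append(np.degrees(np.arctan2(R[1,0],R[0,0])));Z.append(s["position"][2])
print("avg F",np.mean(F,0)[:3].round(2),"M",np.mean(F,0)[3:].round(3),"sdMz",np.std(F,0)[5].round(3),"yaw",np.mean(Y).round(2),"z",np.mean(Z).round(5))
E
python3 av.py
```

```text
t 23.55 p [0.5346 0.1952 0.0654] yaw 82.89 tilt [ 0.0013 -0.0002] F [-0.85 -0.4   3.79] M [-0.131  0.024 -0.027] j1,6 [ 8.8 15.9] op 53.7 g 30.0
avg F [-0.56  0.19  5.26] M [-0.031  0.043 -0.077] sdMz 0.019 yaw 83.16 z 0.06535
```

In the tool's units: 0.0011 m / 0.6 = 0.0018, 0.0002 m / 0.6 = 0.0003, 24 degrees / 120 = 0.2.

Request:
play_rows(
  motion=[
    [[0,0,0.0003,0,0,0.025],[0,0,0.0005,0,0,0.05],[0,0,0.0008,0,0,0.075],[0,0,0.001,0,0,0.1],[0,0,0.0012,0,0,0.125],[0,0,0.0015,0,0,0.15],[0,0,0.0017,0,0,0.175],[0,0,0.0018,0,0,0.2]],
  ],
)

```text
time_s: 24.62
position: [0.5347, 0.1952, 0.0647]
tcp_rot: [[0.513, 0.858, 0.002], [0.858, -0.513, -0.0], [0.001, 0.001, -1.0]]
force: [-1.9, -0.4, 9.4]
opening: 0.618
grasp_force: 30.0
```

```bash
python3 av.py
```

```text
t 24.62 p [0.5347 0.1952 0.0647] yaw 59.13 tilt [ 0.0015 -0.    ] F [-1.88 -0.36  9.37] M [-0.117  0.22   0.052] j1,6 [ 8.8 39.7] op 53.8 g 30.0
avg F [-0.79 -0.38  8.54] M [-0.085  0.225 -0.04 ] sdMz 0.036 yaw 59.22 z 0.0647
```

The roof is on the rim: z has stopped at 0.0647 and the force rose to 9 N. I'll ease the push and take up the play in small steps.

In the tool's units: -0.0004 m / 0.6 = -0.0007, 12 degrees / 120 = 0.1.

Request:
play_rows(
  motion=[
    [[0,0,-0.0007,0,0,0.025],[0,0,-0.0007,0,0,0.05],[0,0,-0.0007,0,0,0.075],[0,0,-0.0007,0,0,0.1]],
  ],
)

```text
time_s: 25.35
position: [0.5347, 0.1953, 0.0647]
tcp_rot: [[0.68, 0.733, 0.001], [0.733, -0.68, 0.0], [0.001, 0.001, -1.0]]
force: [0.1, -0.8, 5.7]
opening: 0.621
grasp_force: 30.0
```

```bash
python3 av.py
```

```text
t 25.35 p [0.5347 0.1953 0.0647] yaw 47.13 tilt [0.0014 0.    ] F [ 0.11 -0.77  5.74] M [-0.102  0.104  0.01 ] j1,6 [ 8.8 51.7] op 54.0 g 30.0
avg F [-0.44 -0.62  6.06] M [-0.053  0.121 -0.039] sdMz 0.022 yaw 47.22 z 0.06473
```

In the tool's units: 4 degrees / 120 = 0.0333.

Request:
play_rows(
  motion=[
    [[0,0,0,0,0,0.0167],[0,0,0,0,0,0.0333]],
  ],
)

```text
time_s: 25.92
position: [0.5346, 0.1953, 0.0647]
tcp_rot: [[0.729, 0.684, 0.001], [0.684, -0.729, 0.0], [0.001, 0.001, -1.0]]
force: [-1.2, -0.9, 5.5]
opening: 0.618
grasp_force: 30.0
```

```bash
python3 av.py
```

```text
t 25.92 p [0.5346 0.1953 0.0647] yaw 43.19 tilt [0.0012 0.0001] F [-1.23 -0.92  5.49] M [-0.023  0.065  0.092] j1,6 [ 8.8 55.6] op 53.8 g 30.0
avg F [-0.69 -0.24  6.25] M [-0.062  0.134 -0.028] sdMz 0.029 yaw 43.23 z 0.06472
```

In the tool's units: 3 degrees / 120 = 0.025.

Request:
play_rows(
  motion=[
    [[0,0,0,0,0,0.0125],[0,0,0,0,0,0.025]],
  ],
)

```text
time_s: 26.48
position: [0.5346, 0.1952, 0.0647]
tcp_rot: [[0.763, 0.646, 0.001], [0.646, -0.763, -0.0], [0.001, 0.001, -1.0]]
force: [-1.3, 0.1, 5.7]
opening: 0.615
grasp_force: 30.0
```

```bash
python3 av.py
```

```text
t 26.48 p [0.5346 0.1952 0.0647] yaw 40.23 tilt [ 0.0011 -0.0001] F [-1.29  0.12  5.67] M [-0.13   0.19   0.077] j1,6 [ 8.8 58.6] op 53.5 g 30.0
avg F [-0.71 -0.74  6.48] M [-0.113  0.139 -0.074] sdMz 0.04 yaw 40.24 z 0.06472
```

In the tool's units: 2 degrees / 120 = 0.0167.

Request:
play_rows(
  motion=[
    [[0,0,0,0,0,0.0083],[0,0,0,0,0,0.0167]],
  ],
)

```text
time_s: 27.05
position: [0.5346, 0.1952, 0.0647]
tcp_rot: [[0.785, 0.619, 0.001], [0.619, -0.785, -0.0], [0.001, 0.001, -1.0]]
force: [-0.4, -0.9, 5.6]
opening: 0.617
grasp_force: 30.0
```

```bash
python3 av.py
```

```text
t 27.05 p [0.5346 0.1952 0.0647] yaw 38.28 tilt [ 0.0012 -0.0003] F [-0.36 -0.9   5.56] M [-0.101  0.141  0.216] j1,6 [ 8.8 60.6] op 53.7 g 30.0
avg F [-0.94 -1.09  6.13] M [-0.124  0.136  0.032] sdMz 0.042 yaw 38.28 z 0.06472
```

```bash
sed -i 's/^print("avg/print("Mz",np.array(F)[:,5].round(2));print("avg/' av.py; python3 av.py
```

```text
t 27.45 p [0.5346 0.1952 0.0647] yaw 38.28 tilt [ 0.0011 -0.0001] F [-0.8  -1.53  5.12] M [-0.09   0.139  0.009] j1,6 [ 8.8 60.6] op 53.6 g 30.0
Mz [ 0.02  0.03  0.01  0.04 -0.02 -0.01  0.05 -0.01]
avg F [-0.86 -0.56  6.01] M [-0.123  0.146  0.013] sdMz 0.025 yaw 38.28 z 0.06472
```

In the tool's units: 1 degrees / 120 = 0.0083.

Request:
play_rows(
  motion=[
    [[0,0,0,0,0,0.0042],[0,0,0,0,0,0.0083]],
  ],
)

```text
time_s: 28.02
position: [0.5346, 0.1952, 0.0647]
tcp_rot: [[0.795, 0.606, 0.001], [0.606, -0.795, -0.0], [0.001, 0.001, -1.0]]
force: [-1.2, -0.3, 7.1]
opening: 0.616
grasp_force: 30.0
```

```bash
python3 av.py
```

```text
t 28.02 p [0.5346 0.1952 0.0647] yaw 37.31 tilt [ 0.0012 -0.0004] F [-1.19 -0.34  7.06] M [-0.115  0.159  0.159] j1,6 [ 8.8 61.5] op 53.5 g 30.0
Mz [0.21 0.15 0.15 0.13 0.09 0.13 0.07 0.12]
avg F [-0.97 -0.92  6.16] M [-0.116  0.14   0.131] sdMz 0.038 yaw 37.31 z 0.06471
```

```bash
python3 av.py; python3 av.py
```

```text
t 28.42 p [0.5346 0.1952 0.0647] yaw 37.32 tilt [ 0.0011 -0.0003] F [-1.62 -1.67  6.69] M [-0.146  0.1    0.122] j1,6 [ 8.8 61.5] op 54.0 g 30.0
Mz [0.14 0.12 0.13 0.14 0.14 0.13 0.15 0.14]
avg F [-0.82 -0.57  6.16] M [-0.094  0.14   0.137] sdMz 0.01 yaw 37.31 z 0.06471
t 28.82 p [0.5346 0.1952 0.0647] yaw 37.31 tilt [ 0.0012 -0.0003] F [-0.8  -0.68  6.72] M [-0.124  0.155  0.144] j1,6 [ 8.8 61.5] op 53.6 g 30.0
Mz [0.12 0.12 0.08 0.14 0.13 0.18 0.17 0.1 ]
avg F [-0.84 -0.57  6.01] M [-0.128  0.14   0.132] sdMz 0.031 yaw 37.31 z 0.06471
```

The held moment is steady at 0.13 N m, against about 0.04 to 0.06 while turning freely. That is 0.07 to 0.09 above free, so snug. I'll relieve the push, release and rise.

Request:
play_rows(
  motion=[
    [[0,0,-0.0008,0,0,0],[0,0,-0.0008,0,0,0],[0,0,-0.0008,0,0,0],[0,0,-0.0008,0,0,0],[0,0,-0.0008,0,0,0],[0,0,-0.0008,0,0,0],[0,0,-0.0008,0,0,0]],
  ],
  fingers=0.075,
)

```text
time_s: 29.8
position: [0.534, 0.1953, 0.0644]
tcp_rot: [[0.797, 0.604, -0.0], [0.604, -0.797, -0.0], [-0.0, -0.0, -1.0]]
force: [0.1, 0.4, 0.4]
opening: 0.858
grasp_force: 0.0
```

```bash
python3 av.py
```

```text
t 29.8 p [0.534  0.1953 0.0644] yaw 37.13 tilt [-0.0003 -0.    ] F [0.05 0.37 0.36] M [-0.049 -0.007  0.044] j1,6 [ 8.8 61.7] op 74.7 g 0.0
Mz [ 0.01  0.05 -0.02  0.01 -0.04 -0.01  0.03  0.02]
avg F [0.05 0.14 0.01] M [-0.015 -0.037  0.007] sdMz 0.028 yaw 37.12 z 0.06451
```

In the tool's units: -0.12 m / 0.6 = -0.2, -0.03 m / 0.6 = -0.05.

Request:
play_rows(
  motion=[
    [[0,0,-0.0167,0,0,0],[0,0,-0.05,0,0,0],[0,0,-0.1,0,0,0],[0,0,-0.15,0,0,0],[0,0,-0.2,0,0,0],[0,0,-0.2,0,0,0],[0,0,-0.2,0,0,0],[0,0,-0.2,0,0,0]],
  ],
)

```text
time_s: 30.87
position: [0.5335, 0.1952, 0.1846]
tcp_rot: [[0.797, 0.603, -0.0], [0.603, -0.797, -0.0], [-0.0, -0.0, -1.0]]
force: [0.2, -0.6, 0.3]
opening: 0.864
grasp_force: 0.0
```

```bash
python3 av.py; python3 - <<'E'
from rig import imaging
from fit import *
d=imaging.capture("scene")
for n,(x,y) in {"new":(.5345,.1952),"mid":(.5553,.0920)}.items(): print(n,proj(d,np.array([(x,y,.0915),(x,y,.0885)])).round(1))
h=cv2.cvtColor(d["frame"],cv2.COLOR_RGB2HSV);m=(h[...,0]>100)&(h[...,0]<128)&(h[...,1]>100)&(h[...,2]>100)
for p in((366,170),(351,193)): print(comp(m,p)[:2])
cv2.imwrite("pics/end.png",cv2.resize(d["frame"][110:290,210:450,::-1],(800,600),interpolation=cv2.INTER_CUBIC))
E
```

```text
t 30.87 p [0.5335 0.1952 0.1846] yaw 37.12 tilt [-0.0004 -0.0001] F [ 0.2  -0.63  0.35] M [-0.007 -0.027  0.035] j1,6 [ 8.8 61.7] op 75.2 g 0.0
Mz [ 0.   -0.04 -0.01 -0.01  0.02  0.   -0.    0.04]
avg F [-0.32  0.15  0.03] M [-0.018 -0.02   0.   ] sdMz 0.022 yaw 37.12 z 0.18341
new [[366.  168.8]
 [365.9 169.5]]
mid [[351.1 190.7]
 [351.  191.4]]
(array([351.23295455, 191.68181818]), np.int32(176))
(array([351.23295455, 191.68181818]), np.int32(176))
```

View pics/end.png

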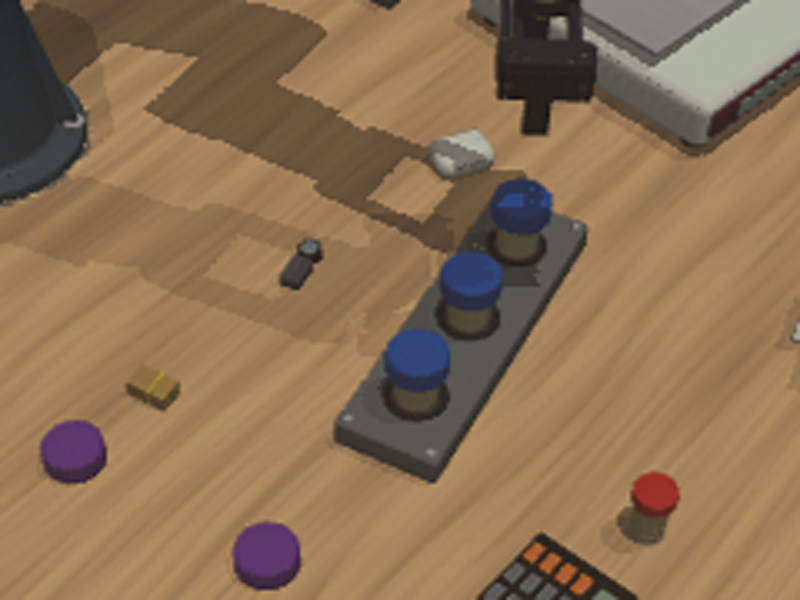

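The last picture shows the new cap sitting level at (366,169), in line with the other two closed tubes. The gripper is clear, and everything else is where it was.

```bash
python3 -c "
from rig import bot
print(bot.hand_in())"
```

```text
the job is handed in; nothing more can be done
None
```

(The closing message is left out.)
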